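# Make room in the lidded parts dish for a gimbal camera

## Robot

A 6-joint arm with a two-finger parallel gripper is mounted at the origin on the work surface. World frame = base frame: x ahead of the robot, y to its left, z up, the work surface at z = 0. Lengths are in m, angles in rad, forces in N, time in s.
With the tool pointing down it reaches from about 0.25 to 0.775 m from the base axis. Payload 4 kg.
Tool frame: the origin (TCP) lies on the centre line of the jaws, within the pads' length; the fingertips stand 17 mm ahead of it and the grasp point (between the pads) lies 2 mm behind it; z points along the fingers, y is the line along which they close (so a half turn about z gives the same grasp; the last joint's range is limited). The gripper opens to 94 mm and grips with 3 to 60 N. Pads are 16 mm wide; open, the fingers measure 119 mm over their backs; the gripper's body (75 mm by 177 mm) begins 78 mm behind the grasp point.
Start: joints at [1.174, 0.087, 1.371, -0, 1.684, -0.103], TCP at [0.159, 0.526, 0.223] pointing down, gripper open.
Joint ranges: [-3.1, 3.1], [-0.76, 2.03], [0.27, 2.55], [-1.08, 4.22], [0.17, 2.65], [-2.57, 2.57]. Speed limits (rad/s): [2.79, 2.79, 3.14, 3.14, 3.14, 3.14].

## Interface

Orientations are given as [roll, pitch, yaw] about the fixed x, y, z axes, in that order (R = Rz(yaw) Ry(pitch) Rx(roll)).
In Python, from bench import robot gives the robot as it stands.
- The arm moves only by the tool servo_tool, never from a script. Its argument "plan" is a list of rows, each a list of 7 numbers: the shift along the tool's x, y, z normalised to -1 to 1, where 1 is 0.1 m, then the turn, a rotation vector about the tool's x, y, z normalised to -1 to 1, where 1 is pi/2 rad, then the finger opening in mm, from 0 to 94. In form: [[x, y, z, ax, ay, az, gripper], ...]. A call has 1 to 12 rows; each row is the pose to reach, as a shift and turn from the pose commanded when the call began, along the tool's axes at that moment; what a row does not reach only later rows make up. A row lasts 1/12 s, in which the tool goes at most 41.7 mm and 7.16 degrees, less where a joint would pass 70% of its speed; a pose out of reach is approached as far as the arm can. A call with a number of a shift or a turn outside -1 to 1 is refused whole. A call with a gripper value outside its range is refused whole. The fingers move at their own pace and stop on an object; the grip force is fixed at half the most. Time passes only in rows, so rows that repeat a pose let the fingers close. It gives the time, the measured TCP pose, the force, the opening and the grip force at its end, in the units of the state.
- robot.get_obs(): the state, without advancing time (a new reading comes with each control period).
- robot.snapshot(name): name is "scene" or "top" or "wrist"; returns the picture (480x640x3 uint8, red, green, blue); there is no depth.
- robot.camera_params(name): a dict with "camera_matrix" (3x3 intrinsics, pixels), "distortion" ([k1, k2, p1, p2, k3] as OpenCV has them; the pictures are not rectified), "rvec" (rotation vector, rad) and "tvec" (3), from world to camera coordinates, as OpenCV has them; the wrist camera has in their place "tool_from_camera" (4x4, takes a point from camera to tool coordinates, whose origin is the TCP and whose axes are the flange's). Camera axes: x right, y down, z forward; pixel columns grow to the right and rows downward; lengths in m; the calibration is good to about 2 mm. A picture is of the moment at which its call begins: read the wrist's pose just before it. camera_params takes no time and is no camera call.
- robot.close_job(): hands the job in; it is judged then, once.
Trained networks look in the newest picture that a camera, given by its name, has taken for a name from the list of things; names that differ only in an ending like _2 or _b are one class to them, and where a whole thing is asked for, a point or a joint stands for the part that bears it (a point fixed in the world has none). Each returns a list of dicts, best first, with "conf" (0 to 1); they miss things now and then, are a little off and sometimes report something else, mostly with a low value. They report only what shows in the picture. A call takes as long as a camera call.
- robot.find_in(thing, camera): "extent" ([centre column, centre row, width, height] in pixels, round what is visible of it).
The state is a dict: "time": time; "joint_positions": joint angles; "qvel": joint speeds; "joint_torque": joint torques, N m; "tool_pos": TCP position; "ee_rot": TCP orientation; "wrist_force": force on the tool from outside, world axes, zero at the start; "wrist_torque": the same for the moment, N m; "width": finger opening in m; "finger_force": force on a finger pad.
Only numpy, scipy, OpenCV 4.12 (cv2) and the standard library are available. Lean on these libraries where they do the work, as an engineer would, in place of code of your own. Each camera call takes 0.05 s, during which the arm holds its last target. There are 200 camera calls.

## Task

Make room in the lidded parts dish for the gimbal camera. With its loose lid still on, tilt the dish down towards its tabbed end until all three barrels have rolled together there, set it flat on the mat again with the lid still on, then lift the lid off and lay it on the mat beside the dish, handle up. Finally stand the camera upright on the dish's floor in the emptied end, and leave the battery, screwdriver and drone where they are.

Things in the scene. Friction and masses are not known exactly. Their poses are not given: they have to be found in the camera images.
- dish: Open-topped black antistatic plastic parts dish, 200 long (x) x 66 wide (y) x 38 high (z), walls and floor 3 thick, about 0.3 kg (varies). Origin: centre of its underside. x points along its length towards the end with the tab, z up. It lies loose on the mat, whose top is 2 above the table. Grip it low across its width.
- dish_tab (a point): Top of the flat tab, 36 wide, 5 thick, that juts 19 out from one end of the dish just below the rim (110 from the dish's centre along its x, 38 above its underside). It marks the end where the barrels are to be gathered.
- dish_seat (a point): Point in the dish, centred, 32 above its underside: where the lid's origin is when the lid is fully on. The lid's plate then lies on the rim and is 1 narrower than the dish on each side.
- lid: Loose clear plastic lid, 198 x 64 plate, 3 thick, with four downward lips 6 deep (outside 188 x 54) that fit inside the dish with 3 of play all round; 80 g. Origin: centre of the underside of the lips (the plate's underside is 6 above, its top 9 above). x along its length, z up. It lies on the dish by its weight alone. Laid on the mat it stands on its lips.
- lid_handle (a point): Middle of the lid's grey bar handle, 46 long (lid x) x 14 thick (lid y), rising from 9 to 35 above the lid's origin; this point is 22 above it. The strip of mat straight ahead of the robot, between it and the dish (390 to 470 mm from its base), is clear to lay the lid on, lengthwise across the robot's front.
- barrel0: One of three alike ten-sided aluminium hinge barrels, 24 across the flats, 56 long, 40 g, lying loose across the dish (seen through the lid). Origin: its centre; y is its long axis, along the dish's y. On a level floor it rests on a flat; it rolls over its flats once the dish is tilted about 18 degrees (0.31 rad) or more, so 26 to 30 degrees sends it to the low end within a second. It stays where it is when the dish is level again.
- barrel1: Second barrel, as barrel0.
- barrel2: Third barrel, as barrel0. Side by side against the tabbed end the three take up the last 75 of the dish's length inside.
- camera: Gimbal camera: grey block 62 long (x) x 40 wide (y) x 34 high, lens on its +x face, with an aluminium mounting fin on top; 150 g, standing loose on the mat. Origin: centre of its underside, z up. Either way round will do in the dish.
- camera_fin (a point): Middle of the camera's fin, 36 long (camera x) x 12 thick (camera y), rising from 33 to 63 above the camera's underside; this point is 48 above the underside. Grip it across its thickness.
- battery: Bystander: grey drone battery, 110 x 60 x 39, origin at the centre of its underside. Leave it alone.
- screwdriver: Bystander: screwdriver with yellow handle, 180 long, lying on the mat beyond the camera and battery. Leave it alone.
- drone: Bystander: folded grey drone standing on the mat at the far left, about 200 x 132 x 65 high, origin at the centre of its underside, x along its length. Leave it alone.

How it is judged:
On the way, in this order (a step that is already met when the one before it is completed fails the run):
1. the dish is tilted (over 10 degrees) with its lid on and all three barrels gathered at the tabbed end (angle between dish's own z axis and vertical above 0.17 rad and distance between lid and dish_seat below 0.012 m and x of barrel0 in the frame of dish between 0.01 and 0.1 m and x of barrel1 in the frame of dish between 0.01 and 0.1 m and x of barrel2 in the frame of dish between 0.01 and 0.1 m and z of barrel0 in the frame of dish between 0.005 and 0.034 m and z of barrel1 in the frame of dish between 0.005 and 0.034 m and z of barrel2 in the frame of dish between 0.005 and 0.034 m), for 0.1 s.
2. the dish is set flat on the mat and let go, lid still on, barrels gathered (angle between dish's own z axis and vertical below 0.06 rad and height (world z) of dish below 0.006 m and distance between lid and dish_seat below 0.012 m and contact force between the fingers and dish below 0.3 N and x of barrel0 in the frame of dish between 0.01 and 0.1 m and x of barrel1 in the frame of dish between 0.01 and 0.1 m and x of barrel2 in the frame of dish between 0.01 and 0.1 m and z of barrel0 in the frame of dish between 0.005 and 0.034 m and z of barrel1 in the frame of dish between 0.005 and 0.034 m and z of barrel2 in the frame of dish between 0.005 and 0.034 m), for 0.2 s.
3. the lid lies on the mat beside the dish, handle up, let go; barrels still gathered (angle between dish's own z axis and vertical below 0.06 rad and height (world z) of dish below 0.006 m and height (world z) of lid below 0.007 m and angle between lid's own z axis and vertical below 0.08 rad and horizontal distance between lid and dish above 0.06 m and contact force between the fingers and lid below 0.3 N and x of barrel0 in the frame of dish between 0.01 and 0.1 m and x of barrel1 in the frame of dish between 0.01 and 0.1 m and x of barrel2 in the frame of dish between 0.01 and 0.1 m and z of barrel0 in the frame of dish between 0.005 and 0.034 m and z of barrel1 in the frame of dish between 0.005 and 0.034 m and z of barrel2 in the frame of dish between 0.005 and 0.034 m), for 0.2 s.
At the end, for the whole second after the job is handed in: Dish flat on the mat (3.5 degrees); all barrels in its tabbed half (centres 10 mm or more past the middle); lid flat on the mat, handle up, centre 60 mm or more from the dish's; camera upright (6 degrees) on the dish's floor in the other half; bystanders within 20 mm; all at rest (angle between dish's own z axis and vertical below 0.06 rad and height (world z) of dish below 0.006 m and height (world z) of lid below 0.007 m and angle between lid's own z axis and vertical below 0.08 rad and horizontal distance between lid and dish above 0.06 m and x of barrel0 in the frame of dish between 0.01 and 0.1 m and x of barrel1 in the frame of dish between 0.01 and 0.1 m and x of barrel2 in the frame of dish between 0.01 and 0.1 m and z of barrel0 in the frame of dish between 0.005 and 0.034 m and z of barrel1 in the frame of dish between 0.005 and 0.034 m and z of barrel2 in the frame of dish between 0.005 and 0.034 m and z of camera in the frame of dish between 0 and 0.008 m and x of camera in the frame of dish between -0.08 and 0 m and y of camera in the frame of dish between -0.02 and 0.02 m and angle between camera's own z axis and vertical below 0.1 rad and linear speed of each of dish, lid, camera below 0.03 m/s); the robot touches nothing.
It fails at once if the lid comes off its seat (over 15 mm) while the dish is tilted (angle between dish's own z axis and vertical above 0.12 rad and distance between lid and dish_seat above 0.015 m).
It fails at once if the battery, screwdriver or drone is moved by more than 20 mm (distance of any of battery, screwdriver, drone from where it was at the start of the episode above 0.02 m).
It fails at once if the camera is tipped over (angle between camera's own z axis and vertical above 1 rad).
It also fails if it takes over 72 s, if anything falls off the work surface, if the arm or the gripper's body presses on something with over 40 N, if the wrist force passes 120 N, or if a joint passes its speed limit or range.

## Working session

There is one attempt and no reset: what is moved stays moved. The work goes in short steps, Python scripts to look and compute and a tool call to move; the robot and the scene stay as the last step left them, time stands still between calls to the robot, and variables do not carry over. Pictures are saved under pics/ and viewed, at most 10 in all, crops included, and the job is handed in when it is done.

Besides the shell and the picture viewer there is one more tool, called after ">>>" by a JSON object that holds its "api" and its "payload". servo_tool: Moves the arm, as the interface text tells. Scaled input: -1 to 1 covers 0.1 m each way for a shift and pi/2 rad each way for a turn. Its arguments: {"type":"object","properties":{"plan":{"type":"array","items":{"type":"array","items":{"type":"number"}}}},"required":["plan"]}

```bash
ls; mkdir -p pics; cat > h.py <<'E'
import numpy as np, cv2
from scipy.spatial.transform import Rotation as R
from bench import robot
def cam(name, obs=None):
    p=robot.camera_params(name); K=np.array(p["camera_matrix"]); d=np.array(p["distortion"])
    if "rvec" in p:
        Rc=cv2.Rodrigues(np.array(p["rvec"],float))[0]; t=np.array(p["tvec"],float).ravel()
    else:
        o=obs or robot.get_obs(); T=np.eye(4); T[:3,:3]=R.from_euler('xyz',o["ee_rot"]).as_matrix(); T[:3,3]=o["tool_pos"]
        M=np.linalg.inv(T@np.array(p["tool_from_camera"])); Rc=M[:3,:3]; t=M[:3,3]
    return K,d,Rc,t
def px2w(uv,z,c):
    K,d,Rc,t=c; n=cv2.undistortPoints(np.array([[uv]],float),K,d).ravel()
    o=-Rc.T@t; r=Rc.T@np.array([n[0],n[1],1]); return o+r*(z-o[2])/r[2]
def w2px(P,c):
    K,d,Rc,t=c; return cv2.projectPoints(np.atleast_2d(np.array(P,float)),cv2.Rodrigues(Rc)[0],t,K,d)[0].reshape(-1,2)
def snap(name,fn):
    im=robot.snapshot(name); cv2.imwrite("pics/"+fn,im[:,:,::-1]); return im
E
python3 - <<'E'
from h import *
print(robot.get_obs())
for n in ("top","scene"):
    snap(n,n+"0.png"); c=cam(n); print(n,"campos",-c[2].T@c[3])
    for th,z in (("dish",.038),("dish_tab",.04),("lid",.043),("lid_handle",.037),("barrel0",.017),("camera",.034),("camera_fin",.065),("battery",.04),("screwdriver",.01),("drone",.06)):
        for r in robot.find_in(th,n)[:3]:
            e=r["extent"]; print(th,round(r["conf"],2),np.round(e,1),np.round(px2w(e[:2],z,c),4)[:2])
E
```

```text
pics
{'time': 0.0, 'joint_positions': array([ 1.17390764e+00,  8.79379076e-02,  1.37221967e+00, -1.37820098e-05,
        1.68359100e+00, -1.03104883e-01]), 'qvel': array([ 0.00073394, -0.00061269, -0.00094491, -0.00020879,  0.00072459,
       -0.00211885]), 'joint_torque': array([-1.94049506e-03, -3.40190756e+01, -3.02419639e+01,  7.13821664e-02,
        3.33905825e-02, -1.80749739e-04]), 'tool_pos': array([0.15908346, 0.52596726, 0.22133102]), 'ee_rot': array([-3.13944676e+00, -2.08268027e-04,  2.84780709e+00]), 'wrist_force': array([ 0.37292338,  0.22101577, -0.73587388]), 'wrist_torque': array([ 0.01627608,  0.0061508 , -0.01904891]), 'finger_force': 0.0, 'width': 0.09417790072444332}
top campos [0.39325602 0.04719697 1.51249192]
dish 0.82 [277.5 227.9  73.8  22.9] [0.6075 0.1535]
dish_tab 0.84 [280.3 225.6  69.8  21.9] [0.6131 0.1465]
lid 0.95 [290.6 223.8  81.   27.2] [0.6174 0.1207]
lid_handle 0.71 [288.2 223.1  80.6  28.3] [0.62  0.127]
barrel0 0.22 [401.2 247.4  25.6  30.5] [ 0.564  -0.1578]
camera 0.59 [399.  248.4  26.7  28.2] [ 0.5594 -0.15  ]
camera_fin 0.82 [397.9 245.8 
[... 156 characters left out ...]
27 [400.3 247.1  29.   29. ] [ 0.5621 -0.1525]
drone 0.78 [171.3 278.9  54.4  81.1] [0.4757 0.4106]
scene campos [1.08670477 0.02374657 0.84999729]
dish 0.87 [360.9 267.6 117.9  43.9] [0.6358 0.1328]
dish_tab 0.72 [361.7 267.1 117.8  48.7] [0.6361 0.1341]
lid 0.58 [354.9 261.8 113.   38.9] [0.6253 0.1231]
lid 0.52 [361.6 267.6 118.3  47.7] [0.6387 0.1334]
lid_handle 0.88 [358.2 261.2 110.8  49.6] [0.6213 0.1301]
camera 0.72 [208.5 257.   29.2  38.7] [ 0.5772 -0.1448]
camera_fin 0.8 [207.9 257.   37.3  42.8] [ 0.5964 -0.1395]
battery 0.9 [124.8 248.5  42.1  55.3] [ 0.5429 -0.3039]
screwdriver 0.57 [168.7 343.4 103.2  18.6] [ 0.7311 -0.2194]
drone 0.89 [482.  184.9  80.6  87. ] [0.4922 0.3958]
```

```bash
python3 - <<'E'
from h import *
a=cv2.imread("pics/top0.png")[190:290,220:420]; b=cv2.imread("pics/scene0.png")[205:325,170:450]
cv2.imwrite("pics/m0.png",np.vstack([cv2.resize(a,(560,280),interpolation=cv2.INTER_CUBIC),cv2.resize(b,(560,240),interpolation=cv2.INTER_CUBIC)]))
E
```

```text
(no output)
```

View pics/m0.png

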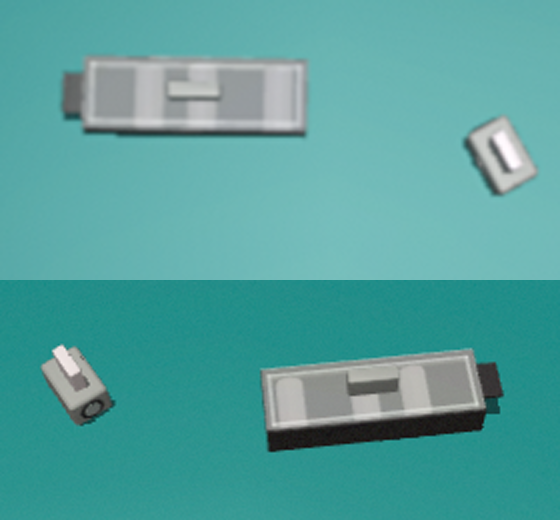

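Top view: the dish lies along world y with the tab at its left (+y) end (px ~72,95 in the crop). The three barrels are spread out at crop columns ~150, 203 and 275. The camera is at crop (503,155), turned about 30°.

```bash
cat >> h.py <<'E'
def go(pos,rpy,start=None):
    "tool-frame normalised shift and turn from start (pos,rpy) or the measured pose"
    if start is None: o=robot.get_obs(); start=(o["tool_pos"],o["ee_rot"])
    R0=R.from_euler('xyz',start[1]); s=R0.inv().apply(np.array(pos)-start[0])/.1
    t=(R0.inv()*R.from_euler('xyz',rpy)).as_rotvec()/(np.pi/2)
    print("shift",np.round(s,3),"turn",np.round(t,3))
E
python3 - <<'E'
from h import *
print(np.round(robot.camera_params("wrist")["tool_from_camera"],3)); print(robot.camera_params("wrist")["camera_matrix"])
go([.60,.12,.30],[np.pi,0,np.pi/2])
s=([.159,.526,.223],[np.pi,0,np.pi/2]); go([.60,.12,.30],[np.pi,0,np.pi/2],s)
E
```

```text
[[ 0.001 -0.965 -0.261  0.076]
 [ 1.     0.001  0.    -0.   ]
 [-0.    -0.261  0.965 -0.162]
 [ 0.     0.     0.     1.   ]]
[[378.00037018   0.         315.92842484]
 [  0.         378.00037018 233.63253371]
 [  0.           0.           1.        ]]
shift [-5.395 -2.614 -0.775] turn [ 0.    -0.     0.813]
shift [-4.06  4.41 -0.77] turn [0. 0. 0.]
```

>>> {"api": "servo_tool", "payload": {"plan": [[-1,-0.5,0,0,0,0.813,94],[-1,-0.5,0,0,0,0.813,94],[-1,-0.5,0,0,0,0.813,94],[-1,-0.5,0,0,0,0.813,94],[-1,-0.5,0,0,0,0.813,94],[-1,-0.5,0,0,0,0.813,94],[-1,-0.5,0,0,0,0.813,94],[-1,-0.5,0,0,0,0.813,94],[-1,-0.5,0,0,0,0.813,94],[-1,-0.5,0,0,0,0.813,94],[-1,-0.5,0,0,0,0.813,94],[-1,-0.5,0,0,0,0.813,94]]}}

```text
time: 2.1
tool_pos: [0.2405, 0.4496, 0.2225]
ee_rot: [3.142, -0.0, 1.57]
wrist_force: [-0.5, 0.8, 0.8]
width: 0.0939
finger_force: 0.0
```

>>> {"api": "servo_tool", "payload": {"plan": [[-0.8,0.92,0.05,0,0,0,94],[-0.8,0.92,0.05,0,0,0,94],[-0.8,0.92,0.05,0,0,0,94],[-0.8,0.92,0.05,0,0,0,94]]}}

```text
time: 2.43
tool_pos: [0.3367, 0.3656, 0.2171]
ee_rot: [3.139, 0.003, 1.565]
wrist_force: [-0.0, 0.3, 0.4]
width: 0.0941
finger_force: 0.0
```

>>> {"api": "servo_tool", "payload": {"plan": [[-0.8,0.92,0.05,0,0,0,94],[-0.8,0.92,0.05,0,0,0,94],[-0.8,0.92,0.05,0,0,0,94],[-0.8,0.92,0.05,0,0,0,94]]}}

```text
time: 2.77
tool_pos: [0.4283, 0.2857, 0.2118]
ee_rot: [3.14, 0.003, 1.565]
wrist_force: [-0.4, -0.1, -0.2]
width: 0.0943
finger_force: 0.0
```

>>> {"api": "servo_tool", "payload": {"plan": [[-0.8,0.92,0.05,0,0,0,94],[-0.8,0.92,0.05,0,0,0,94],[-0.8,0.92,0.05,0,0,0,94],[-0.8,0.92,0.05,0,0,0,94]]}}

```text
time: 3.1
tool_pos: [0.5199, 0.206, 0.2063]
ee_rot: [3.141, 0.002, 1.565]
wrist_force: [0.3, 0.7, -0.6]
width: 0.0943
finger_force: 0.0
```

>>> {"api": "servo_tool", "payload": {"plan": [[-0.8,0.92,0.05,0,0,0,94],[-0.8,0.92,0.05,0,0,0,94],[-0.8,0.92,0.05,0,0,0,94],[-0.8,0.92,0.05,0,0,0,94],[-0.8,0.92,0.05,0,0,0,94],[-0.8,0.92,0.05,0,0,0,94]]}}

```text
time: 3.6
tool_pos: [0.6078, 0.1309, 0.2023]
ee_rot: [-3.14, -0.001, 1.572]
wrist_force: [0.3, 0.9, 0.2]
width: 0.0938
finger_force: 0.0
```

```bash
python3 - <<'E'
from h import *
o=robot.get_obs(); print(o["time"],o["tool_pos"],o["ee_rot"])
im=snap("wrist","w1.png")
c=cam("wrist",o)
for th,z in (("dish",.038),("dish_tab",.04),("lid",.043),("lid_handle",.069),("barrel0",.017)):
    for r in robot.find_in(th,"wrist")[:3]:
        e=r["extent"]; print(th,round(r["conf"],2),np.round(e,1),np.round(px2w(e[:2],z,c),4)[:2])
E
```

```text
3.6 [0.60783235 0.1308764  0.20228469] [-3.14047973e+00 -9.95908764e-04  1.57173278e+00]
dish_tab 0.88 [339.3  99.7  63.8  26.5] [0.6266 0.232 ]
lid 0.95 [334.9 219.9  84.8 223.1] [0.6242 0.1321]
lid_handle 0.67 [332.2 221.   78.6 215.2] [0.6208 0.1372]
```

View pics/w1.png

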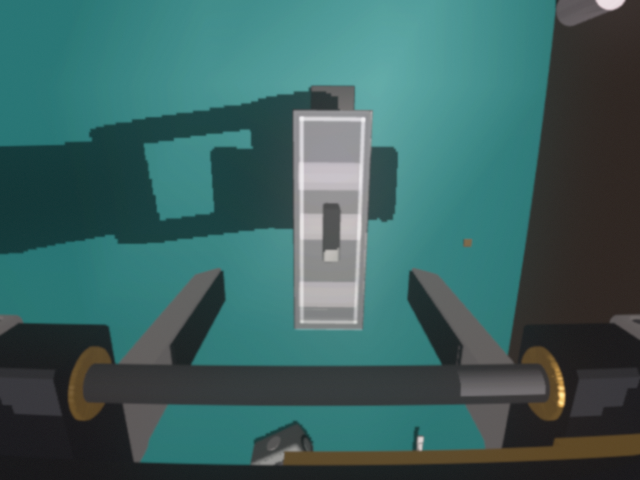

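Wrist view: dish/lid outline corners at about (293,110), (371,110), (361,329), (295,328), with the tab on top at (333,97). Fitting a rectangle to these next.

```bash
python3 - <<'E'
from h import *
c=cam("wrist")
P=np.array([px2w(u,.043,c)[:2] for u in ((293,110),(371,110),(361.5,329),(294.5,328.5))]); print(P)
def edge(a,b): return np.linalg.norm(P[a]-P[b])
print("len",edge(0,3),edge(1,2),"wid",edge(0,1),edge(2,3),"centre",P.mean(0))
v=(P[0]+P[1]-P[2]-P[3]); print("yaw",np.arctan2(v[1],v[0]))
tab=px2w((333,86),.040,c); print("tab outer edge",tab)
print("handle top px", px2w((331,204),.069,c),px2w((331,249),.069,c))
# project model check at estimated pose
from scipy.optimize import least_squares
uv=np.array([(293,110),(371,110),(361.5,329),(294.5,328.5)],float)
L=np.array([[99,32],[99,-32],[-99,-32],[-99,32]])/1e3
def pts(q,L,z): 
    C,S=np.cos(q[2]),np.sin(q[2]); return np.c_[L@np.array([[C,S],[-S,C]])+q[:2],np.full(len(L),z)]
s=least_squares(lambda q:(w2px(pts(q,L,.043),c)-uv).ravel(),[.62,.13,1.57]); print(s.x,s.fun.round(1))
# camera from top
E
```

```text
[[0.58920688 0.22349446]
 [0.65281898 0.22373853]
 [0.65168126 0.02537688]
 [0.5880087  0.02585859]]
len 0.19763949879922296 0.19836491284722846 wid 0.06361257422763472 0.06367437698730834 centre [0.62042896 0.12461712]
yaw 1.5648976146978253
tab outer edge [0.62170499 0.24249388 0.04      ]
handle top px [0.62000656 0.15059762 0.069     ] [0.62047979 0.11317065 0.069     ]
[0.62043943 0.12461279 1.56538657] [-0.3 -0.4  0.2  0.4  0.2 -0.1 -0.1  0.1]
```

>>> {"api": "servo_tool", "payload": {"plan": [[0,0.126,0.9,0,0,0.004,94],[0,0.126,0.9,0,0,0.004,94],[0,0.126,0.9,0,0,0.004,94],[0,0.126,0.9,0,0,0.004,94],[0,0.126,0.9,0,0,0.004,94]]}}

```text
time: 4.32
tool_pos: [0.6211, 0.1299, 0.1133]
ee_rot: [-3.142, -0.0, 1.565]
wrist_force: [-0.4, 0.4, 1.8]
width: 0.0939
finger_force: 0.0
```

>>> {"api": "servo_tool", "payload": {"plan": [[0,0,0.3,0,0,0,94],[0,0,0.6,0,0,0,94],[0,0,0.75,0,0,0,94],[0,0,0.88,0,0,0,94],[0,0,0.88,0,0,0,94],[0,0,0.88,0,0,0,94]]}}

```text
time: 4.82
tool_pos: [0.6223, 0.1299, 0.0264]
ee_rot: [3.139, -0.0, 1.565]
wrist_force: [0.3, -1.1, -0.4]
width: 0.0939
finger_force: 0.0
```

>>> {"api": "servo_tool", "payload": {"plan": [[0,0,0,0,0,0,60],[0,0,0,0,0,0,60],[0,0,0,0,0,0,60],[0,0,0,0,0,0,60],[0,0,0,0,0,0,60],[0,0,0,0,0,0,60],[0,0,0,0,0,0,60],[0,0,0,0,0,0,60]]}}

```text
time: 5.48
tool_pos: [0.6202, 0.1297, 0.0254]
ee_rot: [-3.14, -0.0, 1.565]
wrist_force: [-3.3, -0.4, 5.7]
width: 0.0655
finger_force: 30.0
```

>>> {"api": "servo_tool", "payload": {"plan": [[0,0,-0.05,0,0,0,60],[0,0,-0.13,0,0,0,60],[0,0,-0.23,0,0,0,60],[0,0,-0.34,0,0,0,60],[0,0,-0.45,0,0,0,60],[0,0,-0.56,0,0,0,60],[0,0,-0.67,0,0,0,60],[0,0,-0.76,0,0,0,60],[0,0,-0.82,0,0,0,60],[0,0,-0.85,0,0,0,60],[0,0,-0.85,0,0,0,60],[0,0,-0.85,0,0,0,60]]}}

```text
time: 6.48
tool_pos: [0.6209, 0.1296, 0.1092]
ee_rot: [-3.141, 0.0, 1.564]
wrist_force: [0.8, 0.4, -6.4]
width: 0.0659
finger_force: 30.0
```

```bash
python3 - <<'E'
from h import *
o=robot.get_obs(); print(o["joint_positions"],o["wrist_force"],o["wrist_torque"],o["tool_pos"],o["width"],o["finger_force"])
a=snap("scene","s1.png")[180:330,250:450]; b=snap("wrist","w2.png")[::,120:520]
cv2.imwrite("pics/m1.png",np.hstack([cv2.resize(a,(400,300)),cv2.resize(b,(250,300))])[:,:,::-1])
E
```

```text
[1.16387492e-01 3.18525811e-01 1.32393569e+00 7.09364048e-05
 1.49973242e+00 1.22706950e-01] [ 0.78018188  0.39802818 -6.41323462] [-0.066566    0.09562397  0.04811931] [0.62086868 0.12959871 0.1091504 ] 0.06592051082247324 29.990240335464478
```

View pics/m1.png

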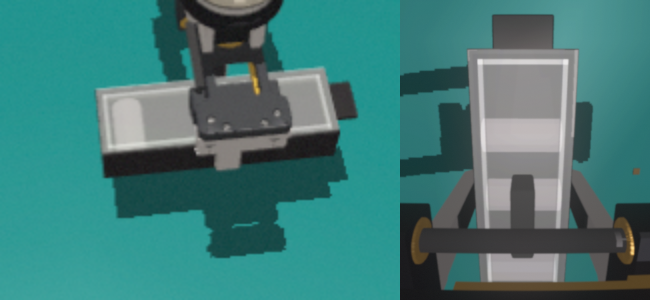

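The dish is lifted level with the lid seated and the tab at the right in the scene view. Tilting it tab-down.

>>> {"api": "servo_tool", "payload": {"plan": [[0,0,0,0,-0.02,0,60],[0,0,0,0,-0.05,0,60],[0,0,0,0,-0.08,0,60],[0,0,0,0,-0.11,0,60],[0,0,0,0,-0.14,0,60],[0,0,0,0,-0.17,0,60],[0,0,0,0,-0.2,0,60],[0,0,0,0,-0.23,0,60],[0,0,0,0,-0.26,0,60],[0,0,0,0,-0.29,0,60],[0,0,0,0,-0.31,0,60],[0,0,0,0,-0.32,0,60]]}}

```text
time: 7.58
tool_pos: [0.6205, 0.1311, 0.1075]
ee_rot: [-3.139, 0.502, 1.567]
wrist_force: [-0.9, 0.6, -5.9]
width: 0.0661
finger_force: 30.0
```

>>> {"api": "servo_tool", "payload": {"plan": [[0,0,0,0,0,0,60],[0,0,0,0,0,0,60],[0,0,0,0,0,0,60],[0,0,0,0,0,0,60],[0,0,0,0,0,0,60],[0,0,0,0,0,0,60],[0,0,0,0,0,0,60],[0,0,0,0,0,0,60],[0,0,0,0,0,0,60],[0,0,0,0,0,0,60],[0,0,0,0,0,0,60],[0,0,0,0,0,0,60]]}}

```text
time: 8.58
tool_pos: [0.6211, 0.1297, 0.1095]
ee_rot: [3.142, 0.503, 1.565]
wrist_force: [0.4, 0.4, -6.3]
width: 0.066
finger_force: 30.0
```

```bash
python3 - <<'E'
from h import *
o=robot.get_obs(); print(o["wrist_force"],o["wrist_torque"],o["tool_pos"],o["ee_rot"],o["width"])
a=snap("scene","s2.png")[180:330,250:450]; b=snap("wrist","w3.png")[::,120:520]
cv2.imwrite("pics/m2.png",np.hstack([cv2.resize(a,(400,300)),cv2.resize(b,(250,300))])[:,:,::-1])
E
```

```text
[ 0.37272182  0.3820484  -6.30666036] [0.59444459 0.03886509 0.04165447] [0.62109687 0.12965218 0.10947115] [3.14158843 0.50256146 1.56452306] 0.06600759315751123
```

View pics/m2.png

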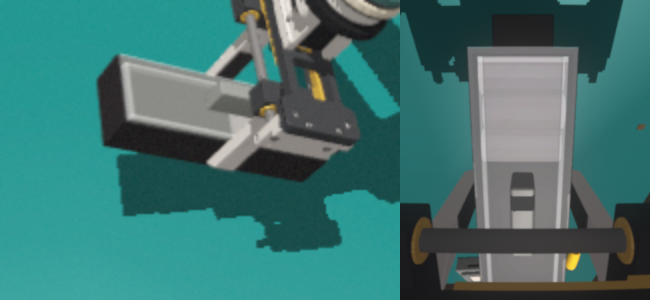

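The barrels are packed at the tab end and the lid is still seated. Levelling, then setting it down.

>>> {"api": "servo_tool", "payload": {"plan": [[0,0,0,0,0.02,0,60],[0,0,0,0,0.05,0,60],[0,0,0,0,0.08,0,60],[0,0,0,0,0.11,0,60],[0,0,0,0,0.14,0,60],[0,0,0,0,0.17,0,60],[0,0,0,0,0.2,0,60],[0,0,0,0,0.23,0,60],[0,0,0,0,0.26,0,60],[0,0,0,0,0.29,0,60],[0,0,0,0,0.31,0,60],[0,0,0,0,0.32,0,60]]}}

```text
time: 9.68
tool_pos: [0.6209, 0.1279, 0.1096]
ee_rot: [-3.141, 0.001, 1.563]
wrist_force: [0.6, 0.1, -5.7]
width: 0.0657
finger_force: 30.0
```

>>> {"api": "servo_tool", "payload": {"plan": [[0,0,0.04,0,0,0,60],[0,0,0.12,0,0,0,60],[0,0,0.22,0,0,0,60],[0,0,0.33,0,0,0,60],[0,0,0.44,0,0,0,60],[0,0,0.55,0,0,0,60],[0,0,0.64,0,0,0,60],[0,0,0.72,0,0,0,60],[0,0,0.78,0,0,0,60],[0,0,0.82,0,0,0,60],[0,0,0.84,0,0,0,60],[0,0,0.84,0,0,0,60]]}}

```text
time: 10.68
tool_pos: [0.6214, 0.1296, 0.0258]
ee_rot: [3.141, -0.0, 1.564]
wrist_force: [-0.5, 0.5, -5.5]
width: 0.0657
finger_force: 30.0
```

```bash
python3 - <<'E'
from h import *
o=robot.get_obs(); print(o["wrist_force"],o["wrist_torque"],o["tool_pos"],o["ee_rot"],o["width"])
E
```

```text
[-0.54602947  0.47179153 -5.51820324] [-0.12374687  0.05823983 -0.0055616 ] [0.62136322 0.12961234 0.02580855] [ 3.14099943e+00 -1.61476667e-04  1.56439860e+00] 0.06566472875079556
```

>>> {"api": "servo_tool", "payload": {"plan": [[0,0,0.008,0,0,0,60],[0,0,0.015,0,0,0,60],[0,0,0.015,0,0,0,60],[0,0,0.015,0,0,0,60]]}}

```text
time: 11.02
tool_pos: [0.6219, 0.1297, 0.0256]
ee_rot: [3.139, -0.0, 1.564]
wrist_force: [-0.4, -0.1, 0.8]
width: 0.0657
finger_force: 30.0
```

>>> {"api": "servo_tool", "payload": {"plan": [[0,0,0,0,0,0,70],[0,0,0,0,0,0,80],[0,0,0,0,0,0,94],[0,0,0,0,0,0,94],[0,0,0,0,0,0,94],[0,0,0,0,0,0,94],[0,0,0,0,0,0,94],[0,0,0,0,0,0,94]]}}

```text
time: 11.68
tool_pos: [0.6211, 0.1297, 0.0239]
ee_rot: [-3.142, -0.0, 1.564]
wrist_force: [0.4, -0.1, -0.1]
width: 0.094
finger_force: 0.0
```

>>> {"api": "servo_tool", "payload": {"plan": [[0,0,-0.15,0,0,0,94],[0,0,-0.4,0,0,0,94],[0,0,-0.7,0,0,0,94],[0,0,-1,0,0,0,94],[0,0,-1,0,0,0,94]]}}

```text
time: 12.1
tool_pos: [0.625, 0.1301, 0.1322]
ee_rot: [3.128, -0.002, 1.565]
wrist_force: [1.2, 0.2, 1.4]
width: 0.0942
finger_force: 0.0
```

>>> {"api": "servo_tool", "payload": {"plan": [[0,0,-0.4,0,0,0,94],[0,0,-0.75,0,0,0,94],[0,0,-0.75,0,0,0,94],[0,0,-0.75,0,0,0,94]]}}

```text
time: 12.43
tool_pos: [0.6226, 0.1298, 0.2024]
ee_rot: [3.135, -0.001, 1.564]
wrist_force: [-0.1, 0.0, 0.2]
width: 0.0938
finger_force: 0.0
```

```bash
python3 - <<'E'
from h import *
o=robot.get_obs(); print(o["time"],o["tool_pos"],o["ee_rot"])
snap("wrist","w4.png")
E
```

```text
12.4333 [0.62264943 0.1297782  0.20236901] [ 3.13470765e+00 -8.95111247e-04  1.56446651e+00]
```

View pics/w4.png

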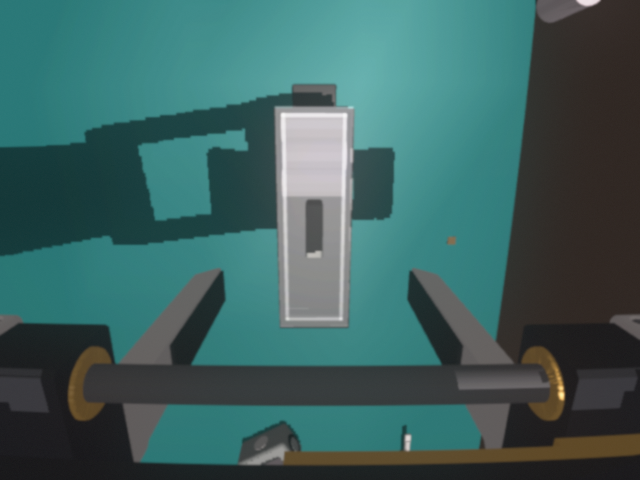

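```bash
cat >> h.py <<'E'
from scipy.optimize import least_squares
def fitrect(uv,L,z,q0,c):
    L=np.array(L)/1e3; uv=np.array(uv,float)
    def pts(q):
        C,S=np.cos(q[2]),np.sin(q[2]); return np.c_[L@np.array([[C,S],[-S,C]])+q[:2],np.full(len(L),z)]
    s=least_squares(lambda q:(w2px(pts(q),c)-uv).ravel(),q0); print("fit",s.x.round(4),s.fun.round(1)); return s.x
E
python3 - <<'E'
from h import *
c=cam("wrist")
fitrect([(275.5,107),(353.5,107),(348,327),(280,327)],[[99,32],[99,-32],[-99,-32],[-99,32]],.043,[.62,.13,1.57],c)
fitrect([(306,200),(322.5,200),(321.5,251),(306,251)],[[23,7],[23,-7],[-23,-7],[-23,7]],.069,[.62,.13,1.57],c)
o=robot.get_obs();print(o["tool_pos"],o["ee_rot"])
E
```

```text
fit [0.6203 0.1262 1.5621] [-0.8 -0.9  0.7 -0.6  0.1  1.1 -0.   1. ]
fit [0.6203 0.1323 1.5552] [-0.7 -2.5  0.7 -2.3  0.9  2.7 -0.9  2.5]
[0.62147552 0.12966135 0.19959421] [ 3.13968697e+00 -2.92570726e-04  1.56448005e+00]
```

>>> {"api": "servo_tool", "payload": {"plan": [[-0.015,-0.01,0.4,0,0,0,60],[-0.015,-0.01,0.75,0,0,0,60],[-0.015,-0.01,0.9,0,0,0,60],[-0.015,-0.01,0.9,0,0,0,60],[-0.015,-0.01,0.9,0,0,0,60]]}}

```text
time: 12.9
tool_pos: [0.6183, 0.1279, 0.1057]
ee_rot: [-3.135, 0.001, 1.564]
wrist_force: [-0.4, -0.3, 1.0]
width: 0.064
finger_force: 0.0
```

>>> {"api": "servo_tool", "payload": {"plan": [[0,0,0.15,0,0,0,60],[0,0,0.3,0,0,0,60],[0,0,0.4,0,0,0,60],[0,0,0.44,0,0,0,60],[0,0,0.44,0,0,0,60],[0,0,0.44,0,0,0,60]]}}

```text
time: 13.4
tool_pos: [0.6206, 0.1282, 0.0658]
ee_rot: [3.14, -0.0, 1.565]
wrist_force: [0.6, -0.1, 1.2]
width: 0.0598
finger_force: 0.0
```

>>> {"api": "servo_tool", "payload": {"plan": [[0,0,0,0,0,0,40],[0,0,0,0,0,0,25],[0,0,0,0,0,0,20],[0,0,0,0,0,0,15],[0,0,0,0,0,0,12],[0,0,0,0,0,0,10],[0,0,0,0,0,0,8],[0,0,0,0,0,0,8],[0,0,0,0,0,0,8],[0,0,0,0,0,0,8]]}}

```text
time: 14.23
tool_pos: [0.6202, 0.1281, 0.065]
ee_rot: [3.141, -0.0, 1.564]
wrist_force: [0.1, 0.1, 0.2]
width: 0.0138
finger_force: 30.0
```

>>> {"api": "servo_tool", "payload": {"plan": [[0,0,-0.05,0,0,0,8],[0,0,-0.15,0,0,0,8],[0,0,-0.3,0,0,0,8],[0,0,-0.5,0,0,0,8],[0,0,-0.7,0,0,0,8],[0,0,-0.8,0,0,0,8],[0,0,-0.8,0,0,0,8]]}}

```text
time: 14.82
tool_pos: [0.622, 0.1284, 0.1494]
ee_rot: [3.134, -0.001, 1.565]
wrist_force: [1.2, 0.1, -0.9]
width: 0.0139
finger_force: 30.0
```

>>> {"api": "servo_tool", "payload": {"plan": [[-0.05,-0.1,0,0,0,0,8],[-0.12,-0.25,0,0,0,0,8],[-0.2,-0.45,0,0,0,0,8],[-0.3,-0.65,0,0,0,0,8],[-0.4,-0.85,0,0,0,0,8],[-0.45,-0.95,0,0,0,0,8]]}}

```text
time: 15.32
tool_pos: [0.5221, 0.0829, 0.1436]
ee_rot: [-3.138, 0.001, 1.564]
wrist_force: [-0.4, 0.6, -1.0]
width: 0.0136
finger_force: 30.0
```

>>> {"api": "servo_tool", "payload": {"plan": [[-0.1,-0.2,0,0,0,0,8],[-0.2,-0.4,0,0,0,0,8],[-0.3,-0.6,0,0,0,0,8],[-0.38,-0.8,0,0,0,0,8],[-0.43,-0.92,0,0,0,0,8],[-0.45,-0.95,0,0,0,0,8],[-0.45,-0.95,0,0,0,0,8],[-0.45,-0.95,0,0,0,0,8]]}}

```text
time: 15.98
tool_pos: [0.4298, 0.0394, 0.1447]
ee_rot: [3.141, -0.0, 1.564]
wrist_force: [0.0, -1.2, -1.1]
width: 0.0133
finger_force: 30.0
```

```bash
python3 - <<'E'
from h import *
o=robot.get_obs(); print(o["time"],o["tool_pos"],o["ee_rot"],o["width"],o["wrist_force"])
a=snap("scene","s4.png")[130:330,170:490]; b=snap("wrist","w5.png")
cv2.imwrite("pics/m4.png",np.hstack([cv2.resize(a,(448,280)),cv2.resize(b,(352,280))])[:,:,::-1])
E
```

```text
15.9833 [0.42980528 0.03941299 0.14467061] [ 3.14145176e+00 -3.13271747e-04  1.56423543e+00] 0.013304005282628232 [ 0.01608584 -1.21421029 -1.14868959]
```

View pics/m4.png

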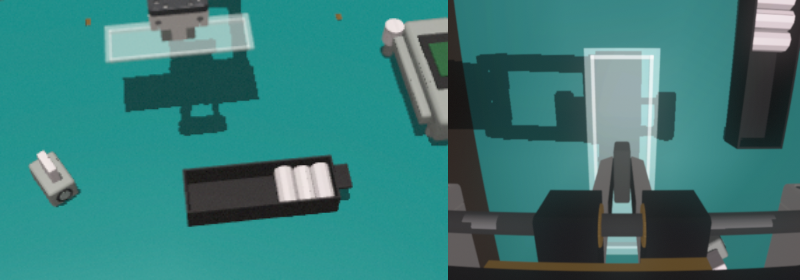

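The lid is held level over the clear strip, and the barrels are still at the tab end. Lowering it.

>>> {"api": "servo_tool", "payload": {"plan": [[0,0,0.1,0,0,0,8],[0,0,0.3,0,0,0,8],[0,0,0.5,0,0,0,8],[0,0,0.7,0,0,0,8],[0,0,0.85,0,0,0,8],[0,0,0.95,0,0,0,8],[0,0,1,0,0,0,8],[0,0,1,0,0,0,8]]}}

```text
time: 16.75
tool_pos: [0.4287, 0.0395, 0.0435]
ee_rot: [-3.139, -0.0, 1.565]
wrist_force: [0.2, -0.1, -0.5]
width: 0.0137
finger_force: 30.0
```

>>> {"api": "servo_tool", "payload": {"plan": [[0,0,0.04,0,0,0,8],[0,0,0.08,0,0,0,8],[0,0,0.105,0,0,0,8],[0,0,0.12,0,0,0,8],[0,0,0.12,0,0,0,8]]}}

```text
time: 17.17
tool_pos: [0.4298, 0.0393, 0.0332]
ee_rot: [3.141, -0.0, 1.564]
wrist_force: [0.0, 0.0, -0.1]
width: 0.0141
finger_force: 30.0
```

>>> {"api": "servo_tool", "payload": {"plan": [[0,0,0,0,0,0,20],[0,0,0,0,0,0,30],[0,0,0,0,0,0,45],[0,0,0,0,0,0,60],[0,0,0,0,0,0,60],[0,0,0,0,0,0,60]]}}

```text
time: 17.67
tool_pos: [0.4296, 0.0393, 0.0331]
ee_rot: [3.141, -0.0, 1.564]
wrist_force: [0.7, 0.4, -0.4]
width: 0.0499
finger_force: 0.0
```

>>> {"api": "servo_tool", "payload": {"plan": [[0,0,-0.2,0,0,0,60],[0,0,-0.5,0,0,0,60],[0,0,-0.85,0,0,0,60],[0,0,-0.85,0,0,0,60]]}}

```text
time: 18.0
tool_pos: [0.4338, 0.0392, 0.1251]
ee_rot: [3.128, 0.0, 1.565]
wrist_force: [0.2, 0.2, 0.7]
width: 0.06
finger_force: 0.0
```

>>> {"api": "servo_tool", "payload": {"plan": [[-0.45,0.35,-0.4,0,0,0,60],[-0.9,0.65,-0.85,0,0,0,60],[-0.9,0.65,-0.85,0,0,0,60],[-0.9,0.65,-0.85,0,0,0,60],[-0.9,0.65,-0.85,0,0,0,60]]}}

```text
time: 18.42
tool_pos: [0.4966, -0.0536, 0.2057]
ee_rot: [3.136, 0.002, 1.561]
wrist_force: [-0.3, -0.6, -0.2]
width: 0.0599
finger_force: 0.0
```

>>> {"api": "servo_tool", "payload": {"plan": [[-0.9,0.65,0,0,0,0,60],[-0.9,0.65,0,0,0,0,60],[-0.9,0.65,0,0,0,0,60],[-0.9,0.65,0,0,0,0,60],[-0.9,0.65,0,0,0,0,60],[-0.9,0.65,0,0,0,0,60]]}}

```text
time: 18.92
tool_pos: [0.5574, -0.1401, 0.2016]
ee_rot: [-3.139, -0.002, 1.565]
wrist_force: [0.3, 0.4, 0.2]
width: 0.0599
finger_force: 0.0
```

```bash
python3 - <<'E'
from h import *
o=robot.get_obs(); print(o["time"],o["tool_pos"],o["ee_rot"])
b=snap("wrist","w6.png")
t=snap("top","t6.png")[190:330,220:420]
c=cam("wrist",o)
for n,z in (("camera",.036),("camera_fin",.065)):
    for r in robot.find_in(n,"wrist")[:2]:
        e=r["extent"]; print(n,round(r["conf"],2),np.round(e,1),np.round(px2w(e[:2],z,c),4)[:2])
p=w2px([[.562,-.148,.05]],c)[0].astype(int); print(p)
x0,y0=max(p[0]-80,0),max(p[1]-80,0); k=b[y0:y0+160,x0:x0+160]; print("crop origin",x0,y0,k.shape)
cv2.imwrite("pics/m6.png",np.hstack([cv2.resize(k,(480,480),interpolation=cv2.INTER_CUBIC),cv2.resize(t,(320,480))])[:,:,::-1])
E
```

```text
18.9167 [ 0.55739688 -0.14008076  0.20164301] [-3.13905762e+00 -1.79956610e-03  1.56523537e+00]
camera 0.81 [329.9 226.8  79.9  69.1] [ 0.5695 -0.1466]
camera_fin 0.87 [330.6 226.1  76.5  70.4] [ 0.569  -0.1388]
[321 232]
crop origin 241 152 (160, 160, 3)
```

View pics/m6.png

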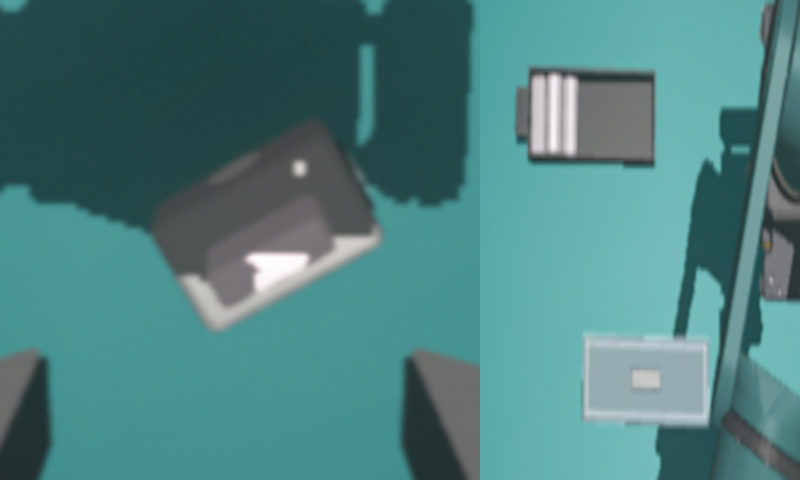

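The crop shows the camera block turned about 30°, with lower corners at (215,330) and (382,238) and upper ones at (152,215) and (318,120). The top view shows the lid flat on the mat, handle up, and the barrels gathered at the tab end.

```bash
python3 - <<'E'
from h import *
o=robot.get_obs(); c=cam("wrist",o)
pc=np.array([(215,330),(382,238),(318,120),(152,215)])/3.+[241,152]
lo=[px2w(p,.036,c)[:2] for p in pc[:2]]; v=lo[1]-lo[0]; print("len",np.linalg.norm(v),"yaw",np.arctan2(v[1],v[0]))
def mod(q):
    C,S=np.cos(q[2]),np.sin(q[2]); L=np.array([[-31,-20],[31,-20],[31,20],[-31,20]])/1e3@np.array([[C,S],[-S,C]])+q[:2]
    return np.c_[L,[.036,.036,.002,.002]]
s=least_squares(lambda q:(w2px(mod(q),c)-pc).ravel(),[.56,-.145,.5]); q=s.x; print(q,s.fun.round(1))
C,S=np.cos(q[2]),np.sin(q[2])
L=np.array([[-18,-6],[18,-6],[18,6],[-18,6]])/1e3@np.array([[C,S],[-S,C]])+q[:2]
print("predicted fin top in crop",((w2px(np.c_[L,np.full(4,.065)],c)-[241,152])*3).round())
print("predicted body top in crop",((w2px(np.c_[mod(q)[:,:2],np.full(4,.036)],c)-[241,152])*3).round())
ct=cam("top"); e=np.array([290,223])
# dish rim corners from the top picture crop (scale 1.6, 3.43; origin 220,190)
d=[px2w((220+u/1.6,190+w/3.43),.040,ct)[:2] for u,w in ((529,68),(654,70),(654,163),(529,161))]; d=np.array(d); print("dish",d.mean(0),d.round(4).tolist())
E
```

```text
len 0.058081504953651136 yaw 0.522347438317549
[ 0.57047005 -0.15148036  0.53640755] [-0.8  3.9  2.4  1.2 -1.2 -2.9 -0.4 -2.3]
predicted fin top in crop [[225. 314.]
 [338. 250.]
 [316. 214.]
 [203. 279.]]
predicted body top in crop [[213. 342.]
 [389. 242.]
 [323. 128.]
 [144. 234.]]
dish [ 0.62658744 -0.64087513] [[0.6608, -0.5379], [0.6624, -0.7475], [0.5919, -0.7432], [0.5913, -0.5349]]
```

>>> {"api": "servo_tool", "payload": {"plan": [[-0.085,0.13,0,0,0,0.656,60],[-0.085,0.13,0,0,0,0.656,60],[-0.085,0.13,0,0,0,0.656,60],[-0.085,0.13,0,0,0,0.656,60],[-0.085,0.13,0,0,0,0.656,60],[-0.085,0.13,0,0,0,0.656,60],[-0.085,0.13,0,0,0,0.656,60],[-0.085,0.13,0,0,0,0.656,60],[-0.085,0.13,0,0,0,0.656,60],[-0.085,0.13,0,0,0,0.656,60],[-0.085,0.13,0,0,0,0.656,60],[-0.085,0.13,0,0,0,0.656,60]]}}

```text
time: 20.12
tool_pos: [0.5712, -0.1496, 0.2032]
ee_rot: [3.141, -0.0, 0.535]
wrist_force: [0.3, -0.1, -0.2]
width: 0.0601
finger_force: 0.0
```

```bash
python3 - <<'E'
from h import *
o=robot.get_obs(); print(o["time"],o["tool_pos"],o["ee_rot"])
c=cam("wrist",o); b=snap("wrist","w7.png")
p=w2px([[.57,-.1485,.036]],c)[0].astype(int); x0,y0=p[0]-80,p[1]-80
k=b[y0:y0+160,x0:x0+160]; print("origin",x0,y0)
ct=cam("top"); t=snap("top","t7.png")[195:275,235:335]
cv2.imwrite("pics/m7.png",np.hstack([cv2.resize(k,(400,400),interpolation=cv2.INTER_CUBIC),cv2.resize(t,(400,320),interpolation=cv2.INTER_CUBIC).__class__(np.vstack([cv2.resize(t,(400,320),interpolation=cv2.INTER_CUBIC),np.zeros((80,400,3),np.uint8)]).shape,np.uint8) if 0 else np.vstack([cv2.resize(t,(400,320),interpolation=cv2.INTER_CUBIC),np.zeros((80,400,3),np.uint8)])])[:,:,::-1])
E
```

```text
20.1167 [ 0.57121278 -0.1495966   0.20324438] [ 3.14137982e+00 -3.50029090e-04  5.35455509e-01]
origin 233 139
```

View pics/m7.png

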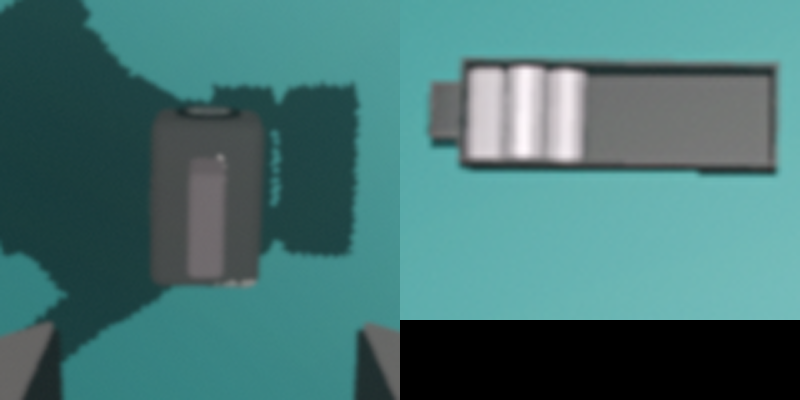

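The camera is now aligned with the tool. The fin top is at crop columns 187–224, rows 173–278. In the top view the dish corners are (62,60), (377,64), (376,168), (62,166) and the barrels are at the tab end.

```bash
python3 - <<'E'
from h import *
o=robot.get_obs(); c=cam("wrist",o)
f=[px2w((233+u/2.5,139+v/2.5),.065,c)[:2] for u,v in ((205.5,173),(205.5,278))]; print("fin",np.mean(f,0),"len",np.linalg.norm(f[0]-f[1]))
f=[px2w((233+u/2.5,139+v/2.5),.036,c)[:2] for u,v in ((152,200),(263,200),(207,285))]; print("body mid,w",(f[0]+f[1])/2,np.linalg.norm(f[0]-f[1]), "rear edge",f[2])
ct=cam("top")
q=fitrect([(235+u/4,195+v/4) for u,v in ((62,166),(62,60),(377,64),(376,168))],[[100,33],[100,-33],[-100,-33],[-100,33]],.040,[.62,.12,1.56],ct)
go([.5705,-.149,.058],[np.pi,0,.535])
E
```

```text
fin [ 0.56949412 -0.15065396] len 0.03552603377396571
body mid,w [ 0.57172862 -0.15009839] 0.03960215588982275 rear edge [ 0.54424901 -0.16619323]
fit [0.6184 0.123  1.5716] [-1.  -0.2 -0.4  0.2  0.7 -0.1  0.8  0. ]
shift [-0.002 -0.011  1.451] turn [ 0. -0. -0.]
```

>>> {"api": "servo_tool", "payload": {"plan": [[-0.01,0,0.4,0,0,0,60],[-0.01,0,0.75,0,0,0,60],[-0.01,0,0.95,0,0,0,60],[-0.01,0,0.95,0,0,0,60],[-0.01,0,0.95,0,0,0,60]]}}

```text
time: 20.63
tool_pos: [0.5697, -0.1503, 0.1069]
ee_rot: [-3.139, 0.002, 0.534]
wrist_force: [0.4, -0.1, 0.9]
width: 0.0601
finger_force: 0.0
```

>>> {"api": "servo_tool", "payload": {"plan": [[0,0,0.15,0,0,0,60],[0,0,0.3,0,0,0,60],[0,0,0.42,0,0,0,60],[0,0,0.48,0,0,0,60],[0,0,0.48,0,0,0,60],[0,0,0.48,0,0,0,60]]}}

```text
time: 21.13
tool_pos: [0.571, -0.1508, 0.0608]
ee_rot: [3.141, -0.001, 0.534]
wrist_force: [0.7, -0.3, 0.5]
width: 0.0599
finger_force: 0.0
```

>>> {"api": "servo_tool", "payload": {"plan": [[0,0,0,0,0,0,40],[0,0,0,0,0,0,25],[0,0,0,0,0,0,20],[0,0,0,0,0,0,15],[0,0,0,0,0,0,12],[0,0,0,0,0,0,10],[0,0,0,0,0,0,6],[0,0,0,0,0,0,6],[0,0,0,0,0,0,6],[0,0,0,0,0,0,6]]}}

```text
time: 21.97
tool_pos: [0.5703, -0.1505, 0.0597]
ee_rot: [-3.141, 0.0, 0.534]
wrist_force: [-0.6, 0.0, -0.9]
width: 0.0116
finger_force: 30.0
```

>>> {"api": "servo_tool", "payload": {"plan": [[0,0,-0.05,0,0,0,6],[0,0,-0.15,0,0,0,6],[0,0,-0.3,0,0,0,6],[0,0,-0.5,0,0,0,6],[0,0,-0.7,0,0,0,6],[0,0,-0.85,0,0,0,6],[0,0,-0.9,0,0,0,6],[0,0,-0.9,0,0,0,6]]}}

```text
time: 22.63
tool_pos: [0.5717, -0.151, 0.1528]
ee_rot: [3.138, -0.003, 0.534]
wrist_force: [0.4, -0.0, -1.3]
width: 0.0116
finger_force: 30.0
```

>>> {"api": "servo_tool", "payload": {"plan": [[0,0,0,0,0,-0.03,6],[0,0,0,0,0,-0.1,6],[0,0,0,0,0,-0.17,6],[0,0,0,0,0,-0.24,6],[0,0,0,0,0,-0.31,6],[0,0,0,0,0,-0.38,6],[0,0,0,0,0,-0.45,6],[0,0,0,0,0,-0.52,6],[0,0,0,0,0,-0.59,6],[0,0,0,0,0,-0.64,6],[0,0,0,0,0,-0.657,6],[0,0,0,0,0,-0.657,6]]}}

```text
time: 23.63
tool_pos: [0.5697, -0.1503, 0.1484]
ee_rot: [-3.139, -0.001, 1.566]
wrist_force: [-0.6, 1.0, -2.4]
width: 0.0113
finger_force: 30.0
```

>>> {"api": "servo_tool", "payload": {"plan": [[0.1,0,0,0,0,0,6],[0.3,0.05,0,0,0,0,6],[0.5,0.1,0,0,0,0,6],[0.7,0.15,0,0,0,0,6],[0.9,0.2,0,0,0,0,6],[1,0.25,0,0,0,0,6]]}}

```text
time: 24.13
tool_pos: [0.5957, -0.0477, 0.1495]
ee_rot: [-3.141, -0.002, 1.567]
wrist_force: [0.5, -0.4, -1.4]
width: 0.0115
finger_force: 30.0
```

>>> {"api": "servo_tool", "payload": {"plan": [[0.2,0.04,0,0,0,0,6],[0.4,0.08,0,0,0,0,6],[0.6,0.12,0,0,0,0,6],[0.8,0.16,0,0,0,0,6],[0.95,0.22,0,0,0,0,6],[1,0.24,0,0,0,0,6]]}}

```text
time: 24.63
tool_pos: [0.6209, 0.0515, 0.1496]
ee_rot: [-3.141, -0.001, 1.568]
wrist_force: [-0.9, -0.8, -0.7]
width: 0.0116
finger_force: 30.0
```

>>> {"api": "servo_tool", "payload": {"plan": [[0.1,0,0,0,0,0,6],[0.2,0,0,0,0,0,6],[0.28,0,0,0,0,0,6],[0.32,0,0,0,0,0,6],[0.32,0,0,0,0,0,6],[0.32,0,0,0,0,0,6],[0.32,0,0,0,0,0,6]]}}

```text
time: 25.22
tool_pos: [0.6205, 0.0806, 0.15]
ee_rot: [3.142, 0.0, 1.565]
wrist_force: [-0.3, 0.6, -0.5]
width: 0.0121
finger_force: 30.0
```

```bash
python3 - <<'E'
from h import *
o=robot.get_obs(); print(o["time"],o["tool_pos"],o["ee_rot"],o["width"],o["wrist_force"])
a=snap("scene","s8.png")[170:330,240:464]; b=snap("wrist","w8.png")
cv2.imwrite("pics/m8.png",np.hstack([cv2.resize(a,(400,286)),cv2.resize(b,(382,286))])[:,:,::-1])
E
```

```text
25.2167 [0.62054535 0.08063067 0.15003782] [3.14152589e+00 3.08480237e-04 1.56538981e+00] 0.01208518623579322 [-0.32511524  0.62731096 -0.53981536]
```

View pics/m8.png

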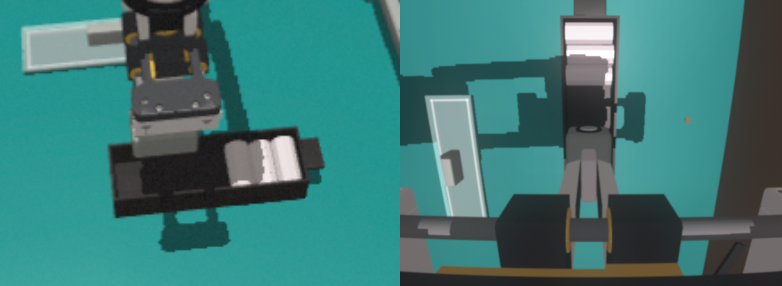

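The camera hangs level above the emptied end, clear of the barrels. Lowering it.

>>> {"api": "servo_tool", "payload": {"plan": [[0,0,0.08,0,0,0,6],[0,0,0.2,0,0,0,6],[0,0,0.35,0,0,0,6],[0,0,0.5,0,0,0,6],[0,0,0.63,0,0,0,6],[0,0,0.73,0,0,0,6],[0,0,0.8,0,0,0,6],[0,0,0.84,0,0,0,6],[0,0,0.86,0,0,0,6],[0,0,0.86,0,0,0,6],[0,0,0.86,0,0,0,6]]}}

```text
time: 26.23
tool_pos: [0.6211, 0.0812, 0.0648]
ee_rot: [3.14, -0.0, 1.566]
wrist_force: [-0.2, 0.3, -1.5]
width: 0.0122
finger_force: 30.0
```

>>> {"api": "servo_tool", "payload": {"plan": [[0,0,0.01,0,0,0,6],[0,0,0.015,0,0,0,6],[0,0,0.015,0,0,0,6]]}}

```text
time: 26.48
tool_pos: [0.6208, 0.0812, 0.0629]
ee_rot: [3.141, -0.0, 1.566]
wrist_force: [-0.7, 0.0, -1.7]
width: 0.0117
finger_force: 30.0
```

>>> {"api": "servo_tool", "payload": {"plan": [[0,0,0.007,0,0,0,6],[0,0,0.014,0,0,0,6],[0,0,0.014,0,0,0,6],[0,0,0.014,0,0,0,6]]}}

```text
time: 26.82
tool_pos: [0.6208, 0.0813, 0.0627]
ee_rot: [3.14, -0.0, 1.566]
wrist_force: [-2.8, -0.4, 5.6]
width: 0.0119
finger_force: 30.0
```

Contact made. Releasing slowly and retreating.

>>> {"api": "servo_tool", "payload": {"plan": [[0,0,-0.008,0,0,0,6],[0,0,-0.008,0,0,0,18],[0,0,-0.008,0,0,0,25],[0,0,-0.008,0,0,0,35],[0,0,-0.008,0,0,0,40],[0,0,-0.008,0,0,0,40],[0,0,-0.008,0,0,0,40]]}}

```text
time: 27.4
tool_pos: [0.6205, 0.0812, 0.0616]
ee_rot: [-3.141, -0.0, 1.566]
wrist_force: [-0.6, 0.3, 0.1]
width: 0.0395
finger_force: 0.0
```

>>> {"api": "servo_tool", "payload": {"plan": [[0,0,-0.1,0,0,0,40],[0,0,-0.3,0,0,0,40],[0,0,-0.6,0,0,0,40],[0,0,-0.95,0,0,0,40],[0,0,-0.95,0,0,0,40]]}}

```text
time: 27.82
tool_pos: [0.6246, 0.0814, 0.1668]
ee_rot: [3.126, -0.001, 1.566]
wrist_force: [0.6, 0.3, 0.9]
width: 0.0401
finger_force: 0.0
```

>>> {"api": "servo_tool", "payload": {"plan": [[0,-0.4,-0.3,0,0,0,40],[0,-0.8,-0.5,0,0,0,40],[0,-1,-0.5,0,0,0,40],[0,-1,-0.5,0,0,0,40],[0,-1,-0.5,0,0,0,40],[0,-1,-0.5,0,0,0,40]]}}

```text
time: 28.32
tool_pos: [0.5211, 0.0816, 0.2073]
ee_rot: [3.14, -0.0, 1.566]
wrist_force: [-0.5, 0.1, 0.2]
width: 0.0398
finger_force: 0.0
```

```bash
python3 - <<'E'
from h import *
o=robot.get_obs(); print(o["time"],o["tool_pos"],o["wrist_force"],o["finger_force"])
a=snap("scene","s9.png")[120:360,100:500]; b=snap("wrist","w9.png")
cv2.imwrite("pics/m9.png",np.hstack([cv2.resize(a,(450,300)),cv2.resize(b,(350,300))])[:,:,::-1])
for th,z in (("battery",.04),("screwdriver",.01),("drone",.06)):
    r=robot.find_in(th,"scene")[:1]
    if r: print(th,np.round(r[0]["extent"],1))
E
```

```text
28.3167 [0.52107718 0.08162537 0.20731281] [-0.45330035  0.06764489  0.24776685] 0.0
battery [124.3 248.6  38.8  59.5]
screwdriver [360.5 267.1 123.   53.9]
drone [484.5 183.9  83.5  90. ]
```

View pics/m9.png

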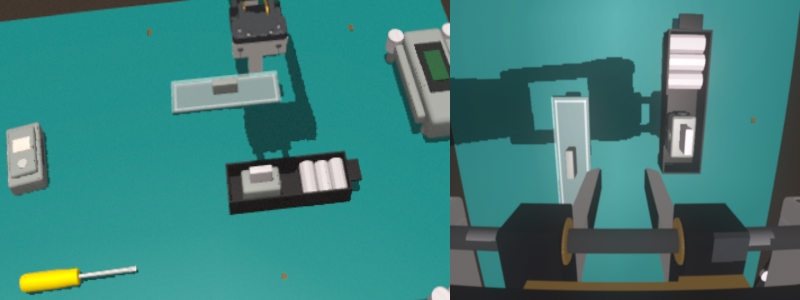

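The camera stands upright in the emptied end of the dish. The barrels are at the tab end, the lid lies flat with its handle up, and the bystanders are where they were. Handing in.

```bash
python3 -c "
from bench import robot
print(robot.close_job())"
```

```text
the job is handed in; nothing more can be done
None
```

I finished the job and handed it in at about 28 s of the 72 s allowed; the hand-in returned no verdict, but the last pictures show the barrels gathered at the tabbed end, the lid flat on the mat with its handle up, the camera upright in the emptied end, and the battery, screwdriver and drone where they were.

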